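# Pin home, unlatch the bench magnifier and hold it raised

### The job

The bench magnifier is parked over a sample tile, with its arm latched onto the ball of its stand. First press the brass-headed pin of the lens fork straight down until its head sits fully home on the fork. Then grip the red latch handle, pull it sideways (away from the lens) against its spring until the catch is clear of the ball, lift the arm off the ball by that handle, and finish still gripping the handle, holding the arm still and raised by about 30 degrees; leave the jar, bottle, tile and carton where they are.

Things in the scene. Friction and masses are not known exactly. Their poses are not given: they have to be found in the camera images.
- stand: Grey base plate of the magnifier, fixed to the bench, 90 x 350 x 10 mm (x, y, z; it spans y -160 to +190). Origin on the bench surface, z up. A 30 mm steel ball with a flat underside stands on a neck at its (0, -100) mm, top 51 mm up, hidden under the arm's black coupler (56 x 60 mm, top 66 mm up). All figures here are in this frame with the arm down.
- hinge_mid (a point): Middle of the arm's hinge axis, between two grey cheeks 74 mm high, at the stand's (0, 150, 55) mm; the axis is parallel to the stand's x. The black arm (24 wide, 18 high) runs from here along the stand's -y to the coupler over the ball, 250 mm away.
- lens_mid (a point): Centre of the lens in its black ring (114 mm outer diameter, 14 mm thick), on the +x side of the arm at the stand's (125, 30, 55) mm; it rises with the arm.
- boom (a joint): Hinge of the magnifier arm, rad: 0 parked on the ball, growing as the coupler end rises; stop at 0.95. The arm with lens weighs about 0.4 to 0.75 kg and falls back if let go. While the latch is shut its catch under the ball stops the arm after about 2 mm of rise.
- latch (a joint): Travel of the spring latch, m: 0 shut, growing as the red handle is pulled along the stand's -x (away from the lens), end stop 0.014. The catch is clear of the ball from 0.008 on; 0.010 to 0.013 is a good pull. The spring pulls it shut with about 3 N at 0 and 8 N at the stop. The latch rides on the arm, so lifting its handle lifts the arm.
- latch_handle: Red upright handle of the latch on top of the coupler: 12 mm thick along the stand's x, 26 mm along y, 40 mm tall. Origin at the centre of its foot, 70 mm above the bench at the stand's (0, -100) mm with the arm down; same axes as the stand, tilting with the arm. Best pinched from above across the 12 mm; the latch plate's top is level with its foot.
- handle_mid (a point): Grip point inside the red handle, on its axis, 22 mm above its foot and 18 mm below its top (92 mm above the bench when the arm is down).
- pin (a joint): How far the brass head of the pin stands above the fork, m: 0 fully home, 0.016 to 0.026 at the start. The pin slides vertically through the upper fork plate, the lens lug and the lower fork plate; friction of about 4 N holds it wherever it is pushed.
- pin_top (a point): Centre of the top face of the pin's brass head (22 mm diameter, 8 mm thick), at the stand's (32, 30) mm, on an aluminium fork beside the arm; 80 mm above the bench when the pin is fully home and the arm down.
- jar: Clear glass jar with a metal lid, 62 mm diameter, 95 mm tall; origin at the centre of its underside. Leave alone.
- bottle: Clear glass bottle with red cap and yellow label, 64 mm diameter, 165 mm tall; origin at the centre of its underside. Leave alone.
- tile: Blue ceramic sample tile, 50 x 50 x 7 mm, lying on the bench under the lens; origin at the centre of its underside. Leave alone.
- carton: Small dark carton, 75 x 50 x 28 mm; origin at the centre of its underside. Leave alone.

How it is judged:
By the outcome, as a careful person would: the job done as asked, in the order asked, and still so for the second after the job is handed in, while the arm keeps its last pose, push and grip.
It also fails if it takes over 40 s, if anything falls off the work surface, if the arm or the gripper's body presses on something with over 40 N, if the wrist force passes 120 N, or if a joint passes its speed limit or range.

### The arm

A 6-joint arm with a two-finger parallel gripper is mounted at the origin on the work surface. World frame = base frame: x ahead of the robot, y to its left, z up, the work surface at z = 0. Lengths are in mm, angles in rad, forces in N, time in s.
With the tool pointing down it reaches from about 350 to 875 mm from the base axis. Payload 4.2 kg.
Tool frame: the origin (TCP) lies midway between the tips of the shut fingers; the grasp point (between the pads) lies 19 mm behind it (arm.tcp_to_grasp is the distance from the TCP to the grasp point, in mm); z points along the fingers, y is the line along which they close (so a half turn about z gives the same grasp; the last joint's range is limited). The gripper opens to 85 mm and grips with 20 to 120 N. Pads are 22 mm wide; open, the fingers measure 114 mm over their backs; the gripper's body (76 mm by 85 mm) begins 54 mm behind the grasp point. The pads swing forward as they close: fully open they stand 13 mm farther back than shut.
Start: joints at [1.394, 0.385, 0.008, 0, -1.194, -0.259], TCP at [263.801, 566.576, 231.312] pointing down, gripper open.
Joint ranges: [-3.14, 3.14], [-1.21, 2.06], [-1.07, 1.41], [-3.16, 2.05], [-2.99, -0.16], [-3.1, 3.1]. Speed limits (rad/s): [2.79, 2.79, 3.14, 3.14, 3.14, 3.14].

### API

Orientations are given as a unit quaternion [x, y, z, w].
In Python, from bench import arm, imaging, job, models gives the robot as it stands.
- The arm moves only by the tool arm_command, never from a script. Its argument "rows" is a list of rows, each an object with "grip": the opening, from 0 (shut) to 1 (fully open); "linear": the shift along the tool's x, y, z in mm, a list of three; "rot": the turn, a rotation vector about the tool's x, y, z in rad, a list of three. In form: [{"grip": grip, "linear": [tx, ty, tz], "rot": [rx, ry, rz]}, ...]. A call has 1 to 10 rows; each row is the pose to reach, as a shift and turn from the pose commanded when the call began, along the tool's axes at that moment; what a row does not reach only later rows make up. A row lasts 1/8 s, in which the tool goes at most 62.5 mm and 10.7 degrees, less where a joint would pass 70% of its speed; a pose out of reach is approached as far as the arm can. A call with a gripper value outside its range is refused whole. The fingers move at their own pace and stop on an object; the grip force is fixed at half the most. Time passes only in rows, so rows that repeat a pose let the fingers close. It gives the time, the measured TCP pose, the force, the opening and the grip force at its end, in the units of the state.
- arm.read_state(): the state, without advancing time (a new reading comes with each control period).
- imaging.get_image(name): name is "scene" or "top" or "wrist"; returns a dict with "frame" (420x560x3 uint8, red, green, blue), "fx", "fy", "cx", "cy" (pixels), "k1" (the pictures are not rectified: a ray, as slopes to the right and down, at radius r is drawn at 1 + k1 r^2 times it, then the intrinsics apply), "extrinsics" (4x4, takes a point from world to camera coordinates); the wrist camera has in their place "T_tool_cam" (4x4, takes a point from camera to tool coordinates, whose origin is the TCP and whose axes are the flange's). Camera axes: x right, y down, z forward; pixel columns grow to the right and rows downward; lengths in mm; the calibration is good to about 2 mm. A picture is of the moment at which its call begins: read the wrist's pose just before it. There is no depth.
- job.job_done(): hands the job in; it is judged then, once.
Trained networks look in a picture, given as the dict that the camera call returned (one of the last four; its "shot" number tells which), for a name from the list of things; names that differ only in an ending like _2 or _b are one class to them, and where a whole thing is asked for, a point or a joint stands for the part that bears it (a point fixed in the world has none). Each returns a list of dicts, best first, with "score" (0 to 1); they miss things now and then, are a little off and sometimes report something else, mostly with a low value. They report only what shows in the picture. A call takes as long as a camera call.
- models.spot_in(picture, query): "rect" ([left, top, right, bottom] in pixels, round what is visible of it).
- models.tip_of(picture, query): "pixel" ([column, row] in pixels: a listed point, or the origin of a listed thing).
The state is a dict: "clock": time; "joints": joint angles; "joint_vel": joint speeds; "joint_efforts": joint torques, N m; "position": TCP position; "ee_rot": TCP orientation; "contact_force": force on the tool from outside, world axes, zero at the start; "wrist_torque": the same for the moment, N m; "gripper_width": finger opening in mm; "grasp_force": force on a finger pad.
Only numpy, scipy, OpenCV 4.12 (cv2) and the standard library are available. Lean on these libraries where they do the work, as an engineer would, in place of code of your own. Each camera call takes 0.05 s, during which the arm holds its last target. There are 200 camera calls.

## Working session

There is one attempt and no reset: what is moved stays moved. The work goes in short steps, Python scripts to look and compute and a tool call to move; the robot and the scene stay as the last step left them, time stands still between calls to the robot, and variables do not carry over. Pictures are saved under pics/ and viewed, at most 10 in all, crops included, and the job is handed in when it is done.

Besides the shell and the picture viewer there is one more tool, called after "Call:" as name([rows], argument=value, ...), one row to a line, values as JSON. arm_command: Moves the arm, as the interface text tells. Its arguments: {"type":"object","properties":{"rows":{"type":"array"}},"required":["rows"]}

```bash
mkdir -p pics
cat > h.py <<'E'
import numpy as np, cv2
from scipy.spatial.transform import Rotation as R
from bench import arm, imaging, job, models
def cam(name):
    s=arm.read_state(); p=imaging.get_image(name)
    if name=="wrist":
        T=np.eye(4);T[:3,:3]=R.from_quat(s["ee_rot"]).as_matrix();T[:3,3]=s["position"]
        C=T@np.array(p["T_tool_cam"])
    else: C=np.linalg.inv(np.array(p["extrinsics"]))
    p["C"]=C; return p
def ray(p,px):
    d=np.array([(px[0]-p["cx"])/p["fx"],(px[1]-p["cy"])/p["fy"]]); u=d.copy()
    for _ in range(20): u=d/(1+p["k1"]*(u@u))
    v=p["C"][:3,:3]@np.array([*u,1]); return p["C"][:3,3],v/np.linalg.norm(v)
def at_z(p,px,z):
    o,v=ray(p,px); return o+v*(z-o[2])/v[2]
def proj(p,X):
    q=np.linalg.inv(p["C"])@np.array([*X,1]); u=q[:2]/q[2]; u=u*(1+p["k1"]*(u@u))
    return np.array([u[0]*p["fx"]+p["cx"],u[1]*p["fy"]+p["cy"]])
def tri(rs):
    A=np.zeros((3,3));b=np.zeros(3)
    for o,v in rs:
        M=np.eye(3)-np.outer(v,v);A+=M;b+=M@o
    X=np.linalg.solve(A,b); return X,[float(np.linalg.norm((np.eye(3)-np.outer(v,v))@(X-o))) for o,v in rs]
def save(p,n): cv2.imwrite("pics/"+n,p["frame"][:,:,::-1])
E
python3 - <<'E'
from h import *
np.set_printoptions(precision=1,suppress=True)
s=arm.read_state(); print(s)
P={n:cam(n) for n in("scene","top","wrist")}
cv2.imwrite("pics/a.png",cv2.resize(np.vstack([P["scene"]["frame"],P["top"]["frame"]]),None,fx=.71,fy=.71)[:,:,::-1])
save(P["wrist"],"w.png")
for q in("handle_mid","pin_top","hinge_mid","lens_mid","stand","latch_handle","tile","jar","bottle","carton"):
    rs=[]
    for n in P:
        t=models.tip_of(P[n],q)
        if t: print(q,n,np.array(t[0]["pixel"]),round(t[0]["score"],2)); 
        if t and t[0]["score"]>.4: rs.append(ray(P[n],t[0]["pixel"]))
    if len(rs)>1: print("   ",*tri(rs))
E
```

```text
{'clock': 0.0, 'joints': array([ 1.4,  0.4,  0. , -0. , -1.2, -0.3]), 'joint_vel': array([-0., -0., -0., -0.,  0.,  0.]), 'joint_efforts': array([ -0. , -39.2,  18.8,   4.2,  -0. ,  -0. ]), 'position': array([263.6, 566.1, 230.2]), 'ee_rot': array([ 1. , -0.2, -0. ,  0. ]), 'contact_force': array([ 0.6, -0.3,  0.1]), 'wrist_torque': array([-0., -0., -0.]), 'grasp_force': 0.0, 'gripper_width': 85.5187536494099}
handle_mid scene [225.4 164. ] 0.73
handle_mid top [377.1 220.6] 0.53
    [ 611.8 -145.    94.9] [1.6801088108563693, 1.6801088108564637]
pin_top scene [258.  187.8] 0.59
pin_top top [311.3 221.1] 0.65
    [605.7 -15.7  95.7] [3.58904628709346, 3.5890462870932653]
hinge_mid top [254.3 256.3] 0.79
lens_mid scene [230.8 218.5] 0.78
lens_mid top [296.2 184.4] 0.86
    [689.    8.   59.8] [3.580371299055913, 3.5803712990559653]
stand scene [258.7 205.5] 0.91
stand top [322.1 236.1] 0.79
    [584.2 -47.1  13.3] [3.243137036116609, 3.243137036116488]
latch_handle scene [225.7 170.2] 0.66
latch_handle top [377.  222.5] 0.67
    [ 610.2 -149.7   73.3] [2.0583254094416064, 2.0583254094418346]
tile scene [239.5 239.2] 0.47
tile top [199.6 262.7] 0.33
jar scene [160.7 189.5] 0.88
jar top [412.5 165.3] 0.58
    [ 747.2 -244.4   16.3] [4.127952606699774, 4.127952606699861]
bottle scene [337.4 254.8] 0.68
bottle top [200.3 263.1] 0.82
    [529.4 198.5   2.7] [7.18445996226526, 7.184459962265183]
carton scene [191.3 170.3] 0.79
carton top [443.2 215.6] 0.59
    [ 634.7 -309.8   -3. ] [5.884021052306683, 5.884021052306833]
```

View pics/a.png

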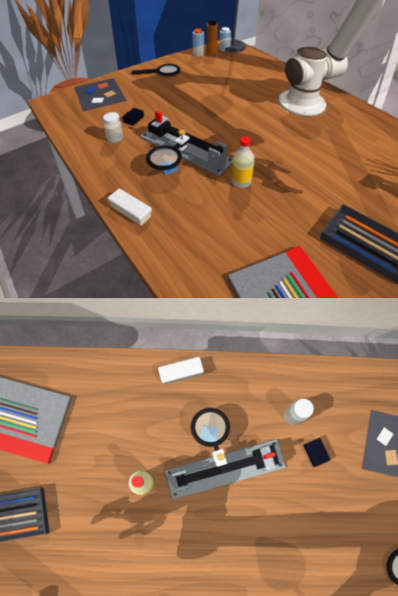

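Run:
```python
from h import *
np.set_printoptions(precision=1,suppress=True)
P={n:cam(n) for n in("scene","top")}
# joint fit of stand pose (x,y,yaw) + pin height from network points
from scipy.optimize import least_squares
pts={"handle_mid":(0,-100,92),"hinge_mid":(0,150,55),"lens_mid":(125,30,55),"stand":(0,0,0),"latch_handle":(0,-100,70),"pin_top":(32,30,None)}
obs=[]
for q in pts:
    for n in P:
        t=models.tip_of(P[n],q)
        if t and t[0]["score"]>.4: obs.append((q,n,np.array(t[0]["pixel"])))
def W(v,q):
    x,y,z=pts[q]; z=80+v[3] if z is None else z
    c,s=np.cos(v[2]),np.sin(v[2]); return np.array([v[0]+c*x-s*y,v[1]+s*x+c*y,z])
f=lambda v:np.concatenate([proj(P[n],W(v,q))-o for q,n,o in obs])
r=least_squares(f,[584,-47,.2,20],loss="soft_l1",x_scale=[1,1,.01,1])
print(r.x[:2],r.x[2].round(4),r.x[3])
for (q,n,o),e in zip(obs,f(r.x).reshape(-1,2)): print(q,n,e)
for q in pts: print(q,W(r.x,q))
s=arm.read_state(); print(R.from_quat(s["ee_rot"]).as_matrix())
```

```text
[582.3 -54.7] 0.3024 22.27786003745325
handle_mid scene [1.1 1.7]
handle_mid top [-0.3  2.6]
hinge_mid scene [ 0.4 -1.9]
hinge_mid top [ 3.7 -0.2]
lens_mid scene [-0.8  1.5]
lens_mid top [-2.2 -1.9]
stand scene [-0.9  0.8]
stand top [0.5 3.5]
latch_handle scene [ 0.2 -0. ]
latch_handle top [ 0.2 -0.2]
pin_top scene [-1.9 -0.1]
pin_top top [-0.4  0.4]
handle_mid [ 612.1 -150.2   92. ]
hinge_mid [537.6  88.5  55. ]
lens_mid [692.7  11.1  55. ]
stand [582.3 -54.7   0. ]
latch_handle [ 612.1 -150.2   70. ]
pin_top [603.9 -16.6 102.3]
[[ 0.9 -0.4  0. ]
 [-0.4 -0.9  0. ]
 [-0.  -0.  -1. ]]
```

The scene shows the stand with the red handle at about (157,117), the pin (182,133) and the lens (163,157). The bottle stands by the hinge end and the jar and carton by the coupler end. The fit agrees to within about 3 px, so next I'll hover above the stand with the tool's y along the stand's x.

```bash
cat >> h.py <<'E'
def down(yaw):  # tool z down, tool y along -(stand x) when yaw = stand yaw
    y=-np.array([np.cos(yaw),np.sin(yaw),0]); z=np.array([0,0,-1.]); return R.from_matrix(np.c_[np.cross(y,z),y,z])
def delta(p0,r0,p1,r1):
    return r0.inv().apply(np.array(p1)-p0).round(1),(r0.inv()*r1).as_rotvec().round(4)
E
python3 - <<'E'
from h import *
s=arm.read_state(); r0=R.from_quat(s["ee_rot"]); print(r0.as_matrix().round(4), arm.tcp_to_grasp)
print(delta([263.8,566.6,231.3],r0,[590,-60,300],down(.3024)))
E
```

```text
[[ 0.9065 -0.4221  0.    ]
 [-0.4221 -0.9065  0.    ]
 [-0.     -0.     -1.    ]] 18.700000000000003
(array([560.2, 430.3, -68.7]), array([-0.    ,  0.    ,  0.8326]))
```

Call:
arm_command([
  {"grip": 0,"linear": [0,0,-60],"rot": [0,0,0]},
  {"grip": 0,"linear": [560.2,430.3,-68.7],"rot": [0,0,0.8326]},
  {"grip": 0,"linear": [560.2,430.3,-68.7],"rot": [0,0,0.8326]},
  {"grip": 0,"linear": [560.2,430.3,-68.7],"rot": [0,0,0.8326]},
  {"grip": 0,"linear": [560.2,430.3,-68.7],"rot": [0,0,0.8326]},
  {"grip": 0,"linear": [560.2,430.3,-68.7],"rot": [0,0,0.8326]},
  {"grip": 0,"linear": [560.2,430.3,-68.7],"rot": [0,0,0.8326]},
  {"grip": 0,"linear": [560.2,430.3,-68.7],"rot": [0,0,0.8326]},
  {"grip": 0,"linear": [560.2,430.3,-68.7],"rot": [0,0,0.8326]},
  {"grip": 0,"linear": [560.2,430.3,-68.7],"rot": [0,0,0.8326]},
])

```text
clock: 3.6
position: [524.2, 65.8, 298.7]
ee_rot: [0.806, -0.592, 0.0, -0.0]
contact_force: [1.0, 1.3, 0.9]
gripper_width: -0.4
grasp_force: 0.0
```

Run:
```python
from h import *
s=arm.read_state(); r0=R.from_quat(s["ee_rot"])
print(delta(s["position"],r0,[585,-60,299],down(.3024)))
```

```text
(array([138.2, -20.5,  -0.3]), array([-0.0011,  0.0001,  0.0003]))
```

Call:
arm_command([
  {"grip": 0,"linear": [138,-20.5,0],"rot": [0,0,0]},
  {"grip": 0,"linear": [138,-20.5,0],"rot": [0,0,0]},
  {"grip": 0,"linear": [138,-20.5,0],"rot": [0,0,0]},
  {"grip": 0,"linear": [138,-20.5,0],"rot": [0,0,0]},
])

```text
clock: 4.1
position: [584.2, -58.6, 297.8]
ee_rot: [0.805, -0.593, -0.0, 0.0]
contact_force: [0.1, -0.1, -0.4]
gripper_width: 0.1
grasp_force: 0.0
```

Run:
```python
from h import *
np.set_printoptions(precision=1,suppress=True)
s=arm.read_state();print(s["clock"],s["position"])
p=cam("wrist"); save(p,"w2.png")
for q,z in(("handle_mid",92),("pin_top",102),("latch_handle",70),("lens_mid",55),("hinge_mid",55)):
    t=models.tip_of(p,q)
    if t: print(q,np.array(t[0]["pixel"]),t[0]["score"],at_z(p,t[0]["pixel"],z))
```

```text
4.1 [584.2 -58.6 297.8]
handle_mid [275.1  99.2] 0.73 [ 617.6 -148.3   92. ]
pin_top [250.6 215.1] 0.82 [606.9 -14.7 102. ]
latch_handle [276.1 103.4] 0.65 [ 615.9 -145.8   70. ]
lens_mid [189.4 203. ] 0.64 [690.1   8.2  55. ]
```

View pics/w2.png

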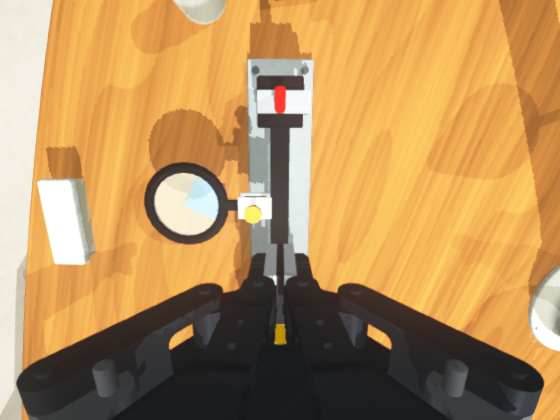

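Red handle centred at about (280,99), brass head at (253,214), lens at (187,203). The handle network's 275 px is a little left of the visible handle, so I'll refine by colour.

Run:
```python
from h import *
np.set_printoptions(precision=2,suppress=True)
p=cam("wrist"); h=cv2.cvtColor(p["frame"],cv2.COLOR_RGB2HSV); print(p["C"],p["fx"],p["cx"],p["cy"])
def blob(m,b):
    m=m.copy();k=np.zeros_like(m);k[b[1]:b[3],b[0]:b[2]]=1;m&=k
    ys,xs=np.nonzero(m);return xs,ys
red=(((h[...,0]<6)|(h[...,0]>174))&(h[...,1]>170)&(h[...,2]>90)).astype(np.uint8)
x,y=blob(red,(260,70,300,130));print("red",x.min(),x.max(),y.min(),y.max(),x.mean(),y.mean())
yel=((h[...,0]>22)&(h[...,0]<35)&(h[...,1]>140)).astype(np.uint8)
X,Y=blob(yel,(238,198,270,230));print("yel",X.min(),X.max(),Y.min(),Y.max(),X.mean(),Y.mean())
for z in(96,102,106):print(at_z(p,(X.mean(),Y.mean()),z))
for yy in(y.min(),y.max()):print("handle",at_z(p,((x.min()+x.max())/2,yy),110))
# stand edges left/right (plate, z=10)
for c in((248,60),(313,60)):print("corner",at_z(p,c,10))
v=np.array([582.3,-54.7]);c,s=np.cos(.3024),np.sin(.3024)
for L in((-45,-160,10),(45,-160,10),(0,-113,110),(0,-87,110),(0,-113,70),(32,30,102)):
    print(L,proj(p,(v[0]+c*L[0]-s*L[1],v[1]+s*L[0]+c*L[1],L[2])))
```

```text
[[  -0.95   -0.29   -0.08  604.49]
 [  -0.3     0.92    0.25 -119.51]
 [   0.      0.27   -0.96  440.93]
 [   0.      0.      0.      1.  ]] 298.2102489546321 279.7942938006322 208.3879218149596
red 275 286 84 111 280.5530303030303 96.6780303030303
yel 246 260 204 220 252.74019607843138 212.23039215686273
[605.29 -14.68  96.  ]
[605.28 -16.51 102.  ]
[605.27 -17.72 106.  ]
handle [ 616.41 -160.99  110.  ]
handle [ 608.27 -135.18  110.  ]
corner [ 670.49 -189.54   10.  ]
corner [ 587.81 -215.58   10.  ]
(-45, -160, 10) [314.85  56.17]
(45, -160, 10) [247.2   55.97]
(0, -113, 110) [281.37  82.6 ]
(0, -87, 110) [281.29 108.61]
(0, -113, 70) [281.16  87.47]
(32, 30, 102) [253.85 212.54]
```

Run:
```python
from h import *
s=arm.read_state(); r0=R.from_quat(s["ee_rot"]);print(s["position"])
print(delta(s["position"],r0,[605.3,-16.5,118],down(.304)))
```

```text
[583.96602346 -56.78503951 298.68419268]
(array([-32.1, -32.3, 180.7]), array([-0.0007, -0.0001,  0.0003]))
```

Call:
arm_command([
  {"grip": 0,"linear": [-32,-32,60],"rot": [0,0,0]},
  {"grip": 0,"linear": [-32,-32,120],"rot": [0,0,0]},
  {"grip": 0,"linear": [-32,-32,170],"rot": [0,0,0]},
  {"grip": 0,"linear": [-32,-32,180],"rot": [0,0,0]},
  {"grip": 0,"linear": [-32,-32,180],"rot": [0,0,0]},
])

```text
clock: 5.08
position: [606.2, -17.6, 119.4]
ee_rot: [0.806, -0.592, 0.001, -0.0]
contact_force: [0.2, -0.2, 1.2]
gripper_width: -0.1
grasp_force: 0.0
```

Run:
```python
from h import *
s=arm.read_state(); print(s["clock"],s["position"],s["contact_force"])
p=cam("wrist"); save(p,"w3.png"); s=arm.read_state(); print(s["position"],s["contact_force"])
print(delta(s["position"],R.from_quat(s["ee_rot"]),[605.3,-16.5,100],down(.304)))
```

```text
5.075 [606.18157113 -17.64291067 119.43584524] [ 0.18696632 -0.20710818  1.15259727]
[607.00643274 -17.59976055 120.76718311] [1.1432632  0.11765569 1.00995032]
(array([-1.6,  1.4, 20.8]), array([-0.0042, -0.0013, -0.0006]))
```

View pics/w3.png

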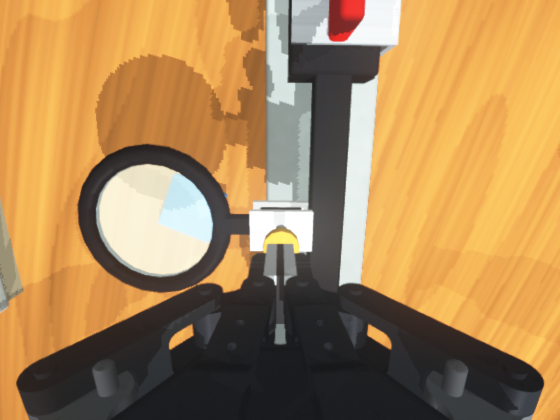

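The fingertips are centred over the brass head: head at about (281,238), tips at column 280. I'll press down in steps.

Call:
arm_command([
  {"grip": 0,"linear": [-1,1,10],"rot": [0,0,0]},
  {"grip": 0,"linear": [-1,1,20],"rot": [0,0,0]},
  {"grip": 0,"linear": [-1,1,28],"rot": [0,0,0]},
  {"grip": 0,"linear": [-1,1,34],"rot": [0,0,0]},
  {"grip": 0,"linear": [-1,1,35],"rot": [0,0,0]},
])

```text
clock: 5.75
position: [604.7, -17.1, 83.3]
ee_rot: [0.806, -0.592, 0.001, -0.0]
contact_force: [1.9, 0.7, 4.2]
gripper_width: 0.1
grasp_force: 1.8
```

Call:
arm_command([
  {"grip": 0,"linear": [0,0,2],"rot": [0,0,0]},
  {"grip": 0,"linear": [0,0,3],"rot": [0,0,0]},
])

```text
clock: 6.0
position: [604.7, -17.1, 80.6]
ee_rot: [0.806, -0.592, 0.001, -0.001]
contact_force: [1.8, 0.2, 4.8]
gripper_width: 0.2
grasp_force: 1.8
```

Sliding at about 4 N. Continuing in small steps until the force rises.

Call:
arm_command([
  {"grip": 0,"linear": [0,0,1],"rot": [0,0,0]},
  {"grip": 0,"linear": [0,0,1],"rot": [0,0,0]},
])

```text
clock: 6.25
position: [604.7, -17.1, 80.1]
ee_rot: [0.806, -0.592, 0.001, -0.001]
contact_force: [1.3, 1.6, 6.6]
gripper_width: 0.2
grasp_force: 2.9
```

Call:
arm_command([
  {"grip": 0,"linear": [0,0,1],"rot": [0,0,0]},
  {"grip": 0,"linear": [0,0,1],"rot": [0,0,0]},
])

```text
clock: 6.5
position: [604.7, -17.1, 80.0]
ee_rot: [0.806, -0.592, 0.001, -0.001]
contact_force: [-1.2, 1.7, 10.3]
gripper_width: 0.0
grasp_force: 5.1
```

Call:
arm_command([
  {"grip": 0,"linear": [0,0,1],"rot": [0,0,0]},
  {"grip": 0,"linear": [0,0,2],"rot": [0,0,0]},
  {"grip": 0,"linear": [0,0,2],"rot": [0,0,0]},
])

```text
clock: 6.88
position: [604.8, -17.1, 79.9]
ee_rot: [0.806, -0.592, 0.001, -0.001]
contact_force: [-4.0, 3.8, 19.2]
gripper_width: -0.2
grasp_force: 9.4
```

The pin is solid at z = 80, which is home. Retreating and moving above the handle.

Run:
```python
from h import *
s=arm.read_state(); 
print(delta(s["position"],R.from_quat(s["ee_rot"]),[612.4,-148.1,180],down(.304)))
```

```text
(array([ 127.4,   31.7, -100. ]), array([-0.0025, -0.0013, -0.0002]))
```

Call:
arm_command([
  {"grip": 0,"linear": [0,0,-50],"rot": [0,0,0]},
  {"grip": 0.5,"linear": [0,0,-104],"rot": [0,0,0]},
  {"grip": 0.5,"linear": [60,15,-104],"rot": [-0.0025,-0.0013,0]},
  {"grip": 0.5,"linear": [127.4,31.7,-104],"rot": [-0.0025,-0.0013,0]},
  {"grip": 0.5,"linear": [127.4,31.7,-104],"rot": [-0.0025,-0.0013,0]},
  {"grip": 0.5,"linear": [127.4,31.7,-104],"rot": [-0.0025,-0.0013,0]},
])

```text
clock: 7.62
position: [610.3, -148.8, 178.8]
ee_rot: [0.805, -0.593, -0.003, 0.001]
contact_force: [-0.9, 1.0, 0.1]
gripper_width: 42.9
grasp_force: 0.0
```

Run:
```python
from h import *
np.set_printoptions(precision=2,suppress=True)
p=cam("wrist"); save(p,"w4.png"); s=arm.read_state(); print(s["clock"],s["position"],s["contact_force"],s["gripper_width"])
for k in("scene","top"):
    t=models.tip_of(imaging.get_image(k),"pin_top"); print(k,t[0]["pixel"] if t else None)
h=cv2.cvtColor(p["frame"],cv2.COLOR_RGB2HSV)
red=(((h[...,0]<6)|(h[...,0]>174))&(h[...,1]>170)&(h[...,2]>90)).astype(np.uint8)
n,l,st,c=cv2.connectedComponentsWithStats(red);i=1+st[1:,4].argmax();print(st[i],c[i])
for L in((612.4,-148.1,110),(612.4,-148.1,70)):print(proj(p,L))
```

```text
7.675 [ 610.68 -147.89  179.16] [ 0.5   0.82 -0.73] 42.864473646979924
scene [257.9, 193.0]
top None
[270 191  15  42 586] [277.02 212.21]
[276.95 218.62]
[277.03 204.78]
```

View pics/w4.png

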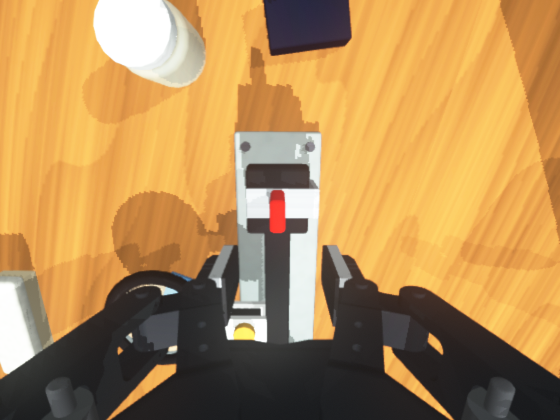

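Handle at rows 191–233, columns 270–285, matching the prediction. The brass head sits low on the fork at (245,333). Descending to grasp.

Call:
arm_command([
  {"grip": 0.5,"linear": [0.5,-1.5,40],"rot": [0,0,0]},
  {"grip": 0.5,"linear": [0.5,-1.5,75],"rot": [0,0,0]},
  {"grip": 0.5,"linear": [0.5,-1.5,96],"rot": [0,0,0]},
  {"grip": 0.5,"linear": [0.5,-1.5,103],"rot": [0,0,0]},
  {"grip": 0.5,"linear": [0.5,-1.5,103],"rot": [0,0,0]},
])

```text
clock: 8.5
position: [613.2, -147.8, 77.4]
ee_rot: [0.806, -0.592, -0.001, 0.001]
contact_force: [-0.0, -0.3, 0.7]
gripper_width: 42.6
grasp_force: 0.0
```

Call:
arm_command([
  {"grip": 0,"linear": [0,0,0],"rot": [0,0,0]},
  {"grip": 0,"linear": [0,0,0],"rot": [0,0,0]},
  {"grip": 0,"linear": [0,0,0],"rot": [0,0,0]},
  {"grip": 0,"linear": [0,0,0],"rot": [0,0,0]},
  {"grip": 0,"linear": [0,0,0],"rot": [0,0,0]},
])

```text
clock: 9.12
position: [612.3, -148.6, 78.7]
ee_rot: [0.805, -0.593, -0.001, 0.001]
contact_force: [-5.3, 0.3, 5.1]
gripper_width: 10.9
grasp_force: 59.2
```

Call:
arm_command([
  {"grip": 0,"linear": [0,4,0],"rot": [0,0,0]},
  {"grip": 0,"linear": [0,8,0],"rot": [0,0,0]},
  {"grip": 0,"linear": [0,11.5,0],"rot": [0,0,0]},
  {"grip": 0,"linear": [0,11.5,0],"rot": [0,0,0]},
  {"grip": 0,"linear": [0,11.5,0],"rot": [0,0,0]},
])

```text
clock: 9.75
position: [604.7, -151.0, 78.7]
ee_rot: [0.806, -0.592, 0.001, -0.002]
contact_force: [5.3, 3.8, 3.7]
gripper_width: 11.4
grasp_force: 59.1
```

Run:
```python
from h import *
np.set_printoptions(precision=2,suppress=True)
u=np.array([np.cos(.304),np.sin(.304),0])
P=[];F=[]
for _ in range(3):
    p=cam("wrist"); s=arm.read_state();P.append(s["position"]);F.append(s["contact_force"])
m=np.mean(P,0);f=np.mean(F,0)
print(s["clock"],m,np.std(P,0),f,"pull mm",-(m-[612.3,-148.6,0])@u,"F along x",f@u,s["gripper_width"],s["grasp_force"])
save(p,"w5.png")
```

```text
9.9 [ 604.76 -150.98   78.69] [0.02 0.01 0.01] [4.88 3.97 3.92] pull mm 7.9085105440954 F along x 5.847700138103039 10.948884682994452 59.06019866466522
```

View pics/w5.png

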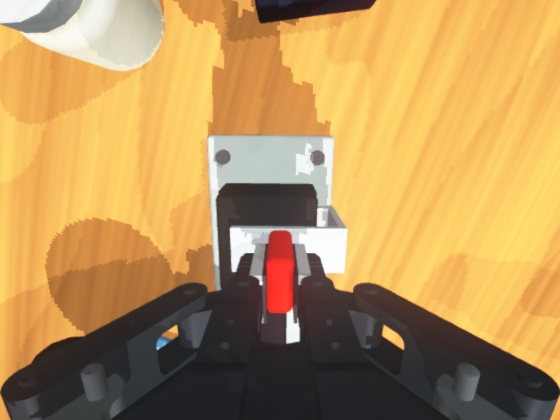

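The plate has moved to the right of the coupler (handle at (281,270)). Travel is about 8 mm by both position and spring force, so about 3.5 mm more is needed.

Call:
arm_command([
  {"grip": 0,"linear": [0,2,0],"rot": [0,0,0]},
  {"grip": 0,"linear": [0,4.2,0],"rot": [0,0,0]},
  {"grip": 0,"linear": [0,4.2,0],"rot": [0,0,0]},
])

```text
clock: 10.28
position: [601.2, -152.1, 78.7]
ee_rot: [0.806, -0.592, 0.002, -0.002]
contact_force: [5.2, 5.5, 3.9]
gripper_width: 11.0
grasp_force: 59.0
```

```bash
cat >> h.py <<'E'
U=np.array([np.cos(.304),np.sin(.304),0])
def st():
    s=arm.read_state();m=s["position"];f=s["contact_force"]
    print("t",round(s["clock"],2),m.round(2),f.round(2),"pull",round(-(m-[612.3,-148.6,0])@U,2),"Fx",round(f@U,2),round(s["gripper_width"],1),round(s["grasp_force"],1),R.from_quat(s["ee_rot"]).as_matrix().round(4)[:,2],"j",s["joints"].round(2));return s
E
python3 - <<'E'
from h import *
s=st()
# tool frame at down(.304): arc of TCP about hinge. hinge from handle_mid
H=np.array([612.4,-148.1,92]); Y=np.array([-U[1],U[0],0]); hinge=H+250*Y+[0,0,55-92]
r0=R.from_quat(s["ee_rot"]); print("hinge",hinge)
for d in (2,4,6,8,10,13,16,19,22,25,28,30,31):
    q=R.from_rotvec(-U*np.radians(d)); p0=s["position"]
    c=hinge-U*11
    p1=c+q.apply(p0-c); print(d,*delta(p0,r0,p1,q*r0))
E
```

```text
t 10.28 [ 601.16 -152.11   78.7 ] [5.16 5.45 3.87] pull 11.68 Fx 6.56 11.0 59.0 [ 5.2e-03  9.0e-04 -1.0e+00] j [ 0.01  0.52 -0.2  -0.   -0.85  0.29]
hinge [537.56520543  90.43669219  55.        ]
2 [-1.  -0.  -8.7] [ 0.      0.0349 -0.0002]
4 [ -2.3  -0.1 -17.4] [ 0.0001  0.0698 -0.0004]
6 [ -3.8  -0.1 -26.1] [ 1.000e-04  1.047e-01 -6.000e-04]
8 [ -5.7  -0.2 -34.6] [ 1.000e-04  1.396e-01 -7.000e-04]
10 [ -7.9  -0.2 -43.1] [ 1.000e-04  1.745e-01 -9.000e-04]
13 [-11.7  -0.3 -55.7] [ 2.000e-04  2.269e-01 -1.200e-03]
16 [-16.2  -0.3 -68.1] [ 2.000e-04  2.792e-01 -1.500e-03]
19 [-21.3  -0.4 -80.3] [ 3.000e-04  3.316e-01 -1.700e-03]
22 [-27.1  -0.5 -92.1] [ 3.00e-04  3.84e-01 -2.00e-03]
25 [ -33.4   -0.5 -103.7] [ 4.000e-04  4.363e-01 -2.300e-03]
28 [ -40.4   -0.6 -114.8] [ 4.000e-04  4.887e-01 -2.600e-03]
30 [ -45.3   -0.6 -122.1] [ 4.000e-04  5.236e-01 -2.800e-03]
31 [ -47.9   -0.6 -125.6] [ 5.00e-04  5.41e-01 -2.90e-03]
```

Call:
arm_command([
  {"grip": 0,"linear": [-1,0,-8.7],"rot": [0,0.0349,0]},
  {"grip": 0,"linear": [-2.3,0,-17.4],"rot": [0,0.0698,0]},
  {"grip": 0,"linear": [-3.8,0,-26.1],"rot": [0,0.1047,0]},
  {"grip": 0,"linear": [-3.8,0,-26.1],"rot": [0,0.1047,0]},
])

```text
clock: 10.78
position: [599.7, -148.5, 104.3]
ee_rot: [0.805, -0.591, 0.044, 0.029]
contact_force: [7.1, 1.6, -1.9]
gripper_width: 11.3
grasp_force: 58.5
```

Run:
```python
from h import *
p=cam("wrist"); save(p,"w6.png"); s=st()
H=np.array([612.4,-148.1,92]); Y=np.array([-U[1],U[0],0]); c=H+250*Y+[0,0,55-92]-U*11
r0=R.from_quat(s["ee_rot"])
for d in (3,6,9,12,15,18,21,23,24,25):
    q=R.from_rotvec(-U*np.radians(d)); p0=s["position"]
    print(d,*delta(p0,r0,c+q.apply(p0-c),q*r0))
```

```text
t 10.82 [ 599.63 -148.59  103.93] [ 6.99  1.69 -2.31] pull 12.08 Fx 7.17 11.1 58.5 [ 0.0353 -0.0988 -0.9945] j [ 0.07  0.46 -0.27  0.14 -0.81  0.14]
3 [ -1.5  -0.1 -13.1] [ 0.      0.0524 -0.0002]
6 [ -3.8  -0.1 -26.1] [ 0.      0.1047 -0.0004]
9 [ -6.6  -0.2 -38.9] [ 1.000e-04  1.571e-01 -6.000e-04]
12 [-10.2  -0.2 -51.6] [ 1.000e-04  2.094e-01 -9.000e-04]
15 [-14.4  -0.3 -64. ] [ 1.000e-04  2.618e-01 -1.100e-03]
18 [-19.3  -0.3 -76.3] [ 1.000e-04  3.142e-01 -1.300e-03]
21 [-24.8  -0.4 -88.2] [ 1.000e-04  3.665e-01 -1.500e-03]
23 [-28.8  -0.4 -96. ] [ 1.000e-04  4.014e-01 -1.700e-03]
24 [-30.9  -0.4 -99.9] [ 1.000e-04  4.189e-01 -1.700e-03]
25 [ -33.1   -0.4 -103.7] [ 2.000e-04  4.363e-01 -1.800e-03]
```

View pics/w6.png

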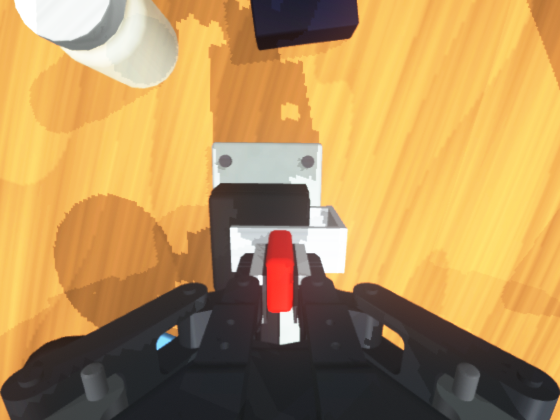

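The coupler rises with the handle: the stand's edge has shrunk to 213–321 while the handle stays at (281,270). Forces are small, so I'll continue along the arc to about 30°.

Call:
arm_command([
  {"grip": 0,"linear": [-1.5,0,-13.1],"rot": [0,0.0524,0]},
  {"grip": 0,"linear": [-3.8,0,-26.1],"rot": [0,0.1047,0]},
  {"grip": 0,"linear": [-6.6,0,-38.9],"rot": [0,0.1571,0]},
  {"grip": 0,"linear": [-10.2,0,-51.6],"rot": [0,0.2094,0]},
  {"grip": 0,"linear": [-14.4,0,-64],"rot": [0,0.2618,0]},
  {"grip": 0,"linear": [-19.3,0,-76.3],"rot": [0,0.3142,0]},
  {"grip": 0,"linear": [-24.8,0,-88.2],"rot": [0,0.3665,0]},
  {"grip": 0,"linear": [-30.9,0,-99.9],"rot": [0,0.4189,0]},
  {"grip": 0,"linear": [-30.9,0,-99.9],"rot": [0,0.4189,0]},
  {"grip": 0,"linear": [-30.9,0,-99.9],"rot": [0,0.4189,0]},
])

```text
clock: 12.08
position: [587.1, -109.0, 199.9]
ee_rot: [0.779, -0.571, 0.209, 0.152]
contact_force: [7.3, -0.3, -2.2]
gripper_width: 10.9
grasp_force: 58.6
```

Run:
```python
from h import *
p=cam("wrist"); q=cam("scene"); s=st()
z=-R.from_quat(s["ee_rot"]).as_matrix()[:,2]; print("tilt",np.degrees(np.arccos(z[2])))
a=cv2.resize(q["frame"][120:280,130:350],(770,560)); 
cv2.imwrite("pics/w7.png",cv2.resize(np.vstack([p["frame"],cv2.resize(q["frame"][100:280,120:360],(560,420))]),None,fx=.7,fy=.7)[:,:,::-1])
H=np.array([612.4,-148.1,92]); Y=np.array([-U[1],U[0],0]); h=H+250*Y+[0,0,-37]
g=s["position"]-h+z*15; print("polar angle deg rise",np.degrees(np.arctan2(g[2],-g@Y)-np.arctan2(78.7+15-55,250)), "radius",np.hypot(g[2],g@Y))
```

```text
t 12.18 [ 587.11 -109.08  199.78] [ 7.31 -0.24 -1.65] pull 12.21 Fx 6.9 11.0 58.6 [ 0.1514 -0.475  -0.8669] j [ 0.28  0.3  -0.53  0.72 -0.86 -0.49]
tilt 29.901559401074763
polar angle deg rise 29.791565409794632 radius 252.9627681255245
```

View pics/w7.png

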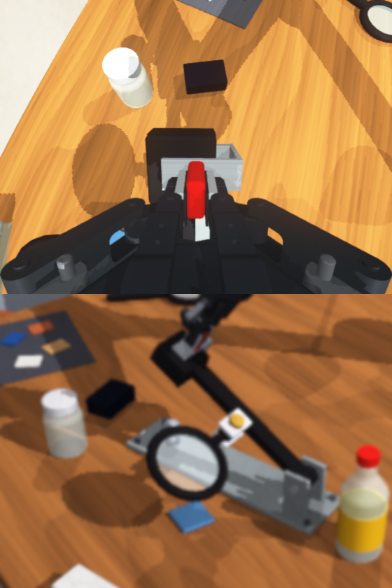

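The arm is raised about 30° with the handle gripped. The brass head is seated on the fork at (238,420), and the jar, carton, tile and bottle haven't moved. I'll hold still for a moment, then hand in.

Call:
arm_command([
  {"grip": 0,"linear": [0,0,0],"rot": [0,0,0]},
  {"grip": 0,"linear": [0,0,0],"rot": [0,0,0]},
  {"grip": 0,"linear": [0,0,0],"rot": [0,0,0]},
  {"grip": 0,"linear": [0,0,0],"rot": [0,0,0]},
])

```text
clock: 12.68
position: [587.1, -109.1, 199.7]
ee_rot: [0.779, -0.571, 0.208, 0.152]
contact_force: [6.8, 0.1, -2.2]
gripper_width: 11.1
grasp_force: 58.6
```

Run:
```python
from h import *
st(); print(job.job_done())
```

```text
t 12.68 [ 587.13 -109.14  199.7 ] [ 6.81  0.13 -2.25] pull 12.2 Fx 6.53 11.1 58.6 [ 0.1512 -0.475  -0.8669] j [ 0.28  0.3  -0.53  0.72 -0.86 -0.49]
the job is handed in; nothing more can be done
None
```

Job handed in at 12.7 s: the pin was pressed home, the latch was pulled about 12 mm, and the magnifier arm was off the ball, held still at about 30° by the red handle; the jar, bottle, tile and carton were never touched.

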